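# Steady a rocking marble cutting stand with a wedge

## Task

The marble-topped cutting stand rocks because the foot under its near right corner (as seen from the robot) has lost its glide and is too short. Press down on that corner to feel it rock, let it up, push the wooden wedge along the bench, thin end first, under the short foot until it is snug and the stand stands level, then press firmly (about 10 N) on the same corner once more to prove that it no longer rocks, and let go. Use only the fingertips: pick nothing up, do not shove the stand away, and leave the other things on the bench and the stand where they are.

Things in the scene. Friction and masses are not known exactly. Their poses are not given: they have to be found in the camera images.
- stand: Loose low cutting stand, 4 kg: white marble slab 220 (x) x 300 (y) x 20 mm on a dark wooden box 200 x 280 x 30 on four pale feet 36 x 36 centred at x +-82, y +-122, three on black glides 14 across, 6 high. Origin: centre of its underside at bench level; at yaw 0 x points away from the robot, y left. Box underside 30, slab top 80 mm up. Level on three feet at the start. Friction holds it against about 15 N sideways.
- corner_top (a point): point on top of the slab above the short foot, 25 mm in from both slab edges: press here, straight down. 3 to 8 N here rocks the stand about its diagonal, this point sinking 6 to 12 mm until the short foot touches the bench (tilt 0.04 to 0.09 rad); a quick press meets its inertia first. Let go, it falls back level
- short_foot (a point): point at bench level under the centre of the short foot (stand's x -82, y -122 mm: near right), fixed to the stand. Its flat underside reaches 18 mm to each side and, with the stand level, hangs 6 to 12 mm above the bench (unknown, does not change)
- wedge: Loose pale wooden wedge, about 90 g, flat on the bench: 120 mm long (x), 44 wide (y), 4 thick at its thin end (+x) rising evenly to 20 at its thick end (-x). Origin: centre of its underside. It starts right of the stand, thin end roughly towards the short foot, some centimetres off and askew. Friction about 0.6: it stays where it is pushed, also under load
- wedge_tip (a point): middle of the thin end's edge, at bench level
- wedge_tail (a point): middle of the upright 44 x 20 mm face of the thick end, 10 mm above the bench: push here. Sliding takes under 1.5 N; once snug under the foot the push rises steeply past 5 to 10 N. A sideways push near the thick end turns the wedge about a point some 30 mm behind its thin end
- tin: bystander: dark open metal tin, 68 mm across and 50 high, standing on the slab near its far left corner; origin at the centre of its underside
- spool: bystander: wooden spool, 38 mm across and 48 high, standing on the bench right of the stand, on the far side of the wedge; origin at the centre of its underside
- stamp: bystander: brass hand stamp, 30 mm across and 64 high, standing on the bench on the robot's side of the stand; origin at the centre of its underside
- pot_a: bystander: open pot, 80 mm across and 75 high, on the left of the bench; origin at the centre of its underside
- pot_b: bystander: open dark pot, 80 mm across and 55 high, on the left of the bench; origin at the centre of its underside
- smoother: bystander: wooden hand smoother, base 100 x 45 x 22 mm with an upright grip, 116 high, on the left of the bench; origin at the centre of its underside
- hammer: bystander: hammer lying on the right of the bench; origin at the middle of its underside

How it is judged:
On the way, in this order (a step that is already met when the one before it is completed fails the run):
1. the near right corner has been pressed down and the stand rocked (contact force between the fingers and stand above 1 N and angle between stand's own z axis and vertical above 0.025 rad and height (world z) of corner_top below 0.0775 m), for 0.1 s.
2. the wedge's thin end is under the short foot (x of wedge_tip in the frame of stand above -0.107 m and y of wedge_tip in the frame of stand above -0.132 m and horizontal distance between wedge_tip and short_foot below 0.075 m), for 0.1 s.
3. pressed with more than 5 N by the fingers, the stand stays level on the wedge (all of step 2 and contact force between the fingers and stand above 5 N and contact force between wedge and stand above 1 N and angle between stand's own z axis and vertical below 0.012 rad), for 0.25 s.
At the end, for the whole second after the job is handed in: Wedge flat, its thin end at least 8 mm in under the short foot, tip within 75 mm of the foot's centre; stand level within 0.012 rad, at rest, within 40 mm of its start. Before that, a press over 5 N on the corner, partly carried by the wedge, left it level for 0.25 s (all of step 2 and angle between stand's own z axis and vertical below 0.012 rad and distance of stand from where it was at the start of the episode below 0.04 m and linear speed of each of stand, wedge below 0.01 m/s and height (world z) of wedge below 0.006 m and angle between wedge's own z axis and vertical below 0.05 rad); the robot touches nothing.
It fails at once if the wedge was lifted or tipped instead of pushed (height (world z) of wedge above 0.015 m or angle between wedge's own z axis and vertical above 0.3 rad).
It fails at once if the stand was lifted, tipped or shoved over 60 mm (height (world z) of stand above 0.02 m or angle between stand's own z axis and vertical above 0.16 rad or distance of stand from where it was at the start of the episode above 0.06 m).
It fails at once if a bystander was moved by more than 30 mm (the tin on the stand: 70 mm) (distance of tin from where it was at the start of the episode above 0.07 m or distance of any of spool, stamp, pot_a, pot_b, smoother, hammer from where it was at the start of the episode above 0.03 m).
It also fails if it takes over 64 s, if anything falls off the work surface, if the arm or the gripper's body presses on something with over 40 N, if the wrist force passes 120 N, or if a joint passes its speed limit or range.

## Robot

A 7-joint arm with a two-finger parallel gripper is mounted at the origin on the work surface. World frame = base frame: x ahead of the robot, y to its left, z up, the work surface at z = 0. Lengths are in m, angles in rad, forces in N, time in s.
With the tool pointing down it reaches from about 0.4 to 0.9 m from the base axis. Payload 5.6 kg.
Tool frame: the origin (TCP) lies midway between the tips of the shut fingers; the grasp point (between the pads) lies 19 mm behind it; y points along the fingers, z is the direction in which the jaws open and shut, and the axes are right-handed (so a half turn about y gives the same grasp; the last joint's range is limited). The gripper opens to 92 mm and grips with 3 to 60 N. Pads are 20 mm wide; open, the fingers measure 128 mm over their backs; the gripper's body (75 mm by 189 mm) begins 69 mm behind the grasp point.
Start: joints at [1.226, 0.468, -0.012, 1.603, 0.006, 1.071, -0.056], TCP at [0.193, -0.621, 0.215] pointing down, gripper open.
Joint ranges: [-2.53, 2.53], [-0.31, 2.02], [-1.57, 1.55], [0.28, 2.44], [-1.29, 4.43], [0.15, 1.84], [-2.92, 2.92]. Speed limits (rad/s): [2.57, 2.57, 3.14, 3.14, 3.14, 3.14, 3.14].

## Interface

Orientations are given as a 3x3 rotation matrix whose columns are the frame's x, y, z axes.
In Python, from station import env, effector, solver, viewer, workorder, search_frame, tip_of gives the robot as it stands. Calls block until the motion is done:
- env.reach(position, orientation): joint-space move of the TCP to a pose.
- env.movel(position, frame=None, rate=0.15): straight line of the TCP; frame=None keeps the orientation; rate is the mean speed in m/s.
- env.goto_joints(angles): joint-space move.
- effector.release() and effector.grasp(squeeze=None): open the fingers fully, or close them until they stop; squeeze is the grip in N (None keeps the last).
- env.pause(seconds).
- solver.inverse_kinematics(position, orientation): joint angles nearest the present ones, or None.
- env.sense(): the state.
- viewer.read_camera(name): name is "scene" or "top" or "wrist"; returns (picture, depth): 480x640x3 uint8, red, green, blue; 480x640 float32, m along the optical axis (not along the pixel's ray), 0 where there is no reading.
- viewer.camera_info(name): a dict with "intrinsics" (3x3 intrinsics, pixels), "eye" and "rotation" of the camera in the world; the wrist camera has in their place "T_tool_cam" (4x4, takes a point from camera to tool coordinates, whose origin is the TCP and whose axes are the tool frame's). Camera axes: x right, y up, looking along -z (the intrinsics and any distortion apply to the point x, -y, -z); pixel columns grow to the right and rows downward; lengths in m; the calibration is good to about 2 mm. A picture is of the moment at which its call begins: read the wrist's pose just before it. camera_info takes no time and is no camera call.
A pose or a line that the arm cannot do raises env.PlanningError and nothing moves.
- workorder.finish_job(): hands the job in, once; it reports no verdict.
Trained networks look in the newest picture that a camera, given by its name, has taken for a name from the list of things; names that differ only in an ending like _2 or _b are one class to them, and where a whole thing is asked for, a point or a joint stands for the part that bears it (a point fixed in the world has none). Each returns a list of dicts, best first, with "score" (0 to 1); they miss things now and then, are a little off and sometimes report something else, mostly with a low value. They report only what shows in the picture. A call takes as long as a camera call.
- search_frame(camera, name): "at" ([x, y, z] in m, in world coordinates, good to about 4 mm: the middle of the surface that is visible of it).
- tip_of(camera, name): "at" ([x, y, z] in m, in world coordinates, good to about 4 mm: a listed point, or the origin of a listed thing).
The state is a dict: "t": time; "joint_positions": joint angles; "joint_velocities": joint speeds; "tau": joint torques, N m; "ee_pos": TCP position; "tcp_rot": TCP orientation; "wrist_force": force on the tool from outside, world axes, zero at the start; "moment": the same for the moment, N m; "gripper_width": finger opening in m.
Only numpy, scipy, OpenCV 4.12 (cv2) and the standard library are available. Lean on these libraries where they do the work, as an engineer would, in place of code of your own. Each camera call takes 0.05 s, during which the arm holds its last target.

## Working session

There is one attempt and no reset: what is moved stays moved. The work goes in short steps, each a Python script; the robot and the scene stay as the last script left them, time stands still between calls to the robot, and variables do not carry over. Pictures are saved under pics/ and viewed, and the job is handed in when it is done.

```bash
ls; mkdir -p pics; python3 - <<'E'
from station import env, effector, solver, viewer, workorder, search_frame, tip_of
import cv2,numpy as np
s=env.sense(); print(s)
for c in ["scene","top"]:
    p,d=viewer.read_camera(c); cv2.imwrite(f"pics/{c}0.png",p[:,:,::-1]); print(c,viewer.camera_info(c))
    for n in ["corner_top","short_foot","wedge_tip","wedge_tail","wedge","stand","spool","stamp","hammer"]:
        print(c,n,[(np.round(r["at"],3).tolist(),round(r["score"],2)) for r in tip_of(c,n)[:2]])
print(env.sense()["t"])
E
```

```text
pics
{'t': 0.0, 'joint_positions': array([ 1.22598006,  0.46834959, -0.01160596,  1.60361754,  0.00603296,
        1.07138707, -0.05630866]), 'joint_velocities': array([-2.32045072e-05, -7.74528416e-04, -9.78624098e-04, -7.77833290e-04,
        1.18902532e-03, -1.54619479e-04, -1.20268223e-04]), 'tau': array([ 1.10486778e-04, -5.20565665e+01, -1.27452024e-02, -2.43748015e+01,
       -5.66849497e-02,  1.72565941e-02,  1.38170490e-04]), 'ee_pos': array([ 0.19297011, -0.62009155,  0.21366077]), 'tcp_rot': array([[-9.54814187e-01, -6.54038704e-04,  2.97202693e-01],
       [-2.97203375e-01,  1.59910706e-03, -9.54812860e-01],
       [ 1.49225642e-04, -9.99998508e-01, -1.72123262e-03]]), 'wrist_force': array([-0.43495112,  0.23404204,  0.42652329]), 'moment': array([ 0.02125771, -0.01794204, -0.0127508 ]), 'gripper_width': 0.09202996263230781}
scene {'intrinsics': array([[573.12172982,   0.        , 317.3742114 ],
       [  0.        , 573.12172982, 239.80069483],
       [  0.        ,   0.        ,   1.        ]]), 'eye': array([1.16095665, 0.60796219, 1.15070961]), 'rotation': array([[-0.
[... 717 characters left out ...]
   [  0.        ,   0.        ,   1.        ]]), 'eye': array([ 0.31166362, -0.00856724,  1.38120328]), 'rotation': array([[-0.02898776,  0.98732964, -0.1560125 ],
       [-0.99955104, -0.0298149 , -0.00296378],
       [-0.00757773,  0.15585654,  0.98775063]])}
top corner_top [([0.53, -0.088, 0.083], 0.92)]
top short_foot []
top wedge_tip [([0.562, -0.17, -0.001], 0.58)]
top wedge_tail [([0.584, -0.295, 0.012], 0.8)]
top wedge [([0.572, -0.231, -0.003], 0.89), ([0.584, -0.291, 0.014], 0.26)]
top stand [([0.595, 0.054, 0.005], 0.56), ([0.562, -0.169, -0.0], 0.44)]
top spool [([0.701, -0.168, -0.004], 0.53)]
top stamp [([0.41, 0.032, 0.003], 0.62)]
top hammer [([0.611, -0.465, -0.0], 0.8)]
1.0
```

View pics/scene0.png

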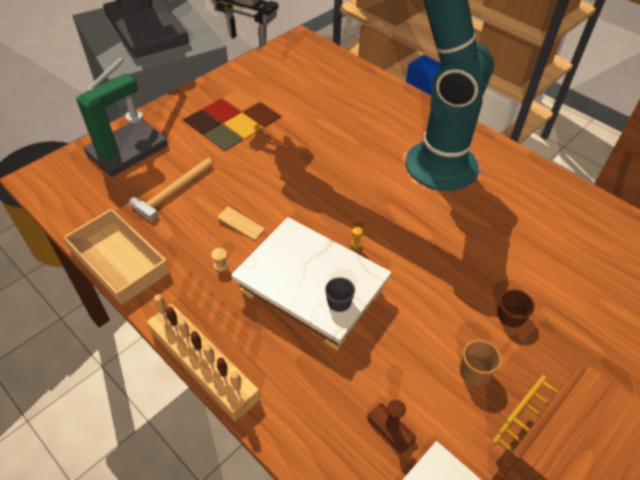

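View pics/top0.png

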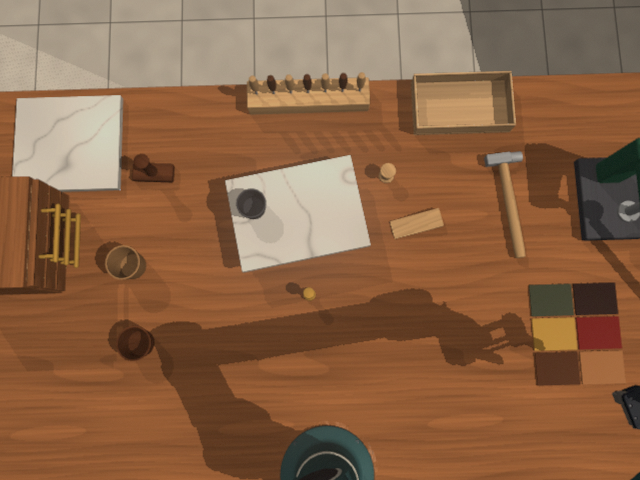

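```bash
cat > h.py <<'E'
from station import env, effector, solver, viewer, workorder, search_frame, tip_of
import cv2,numpy as np
def cloud(c):
    p,d=viewer.read_camera(c); i=viewer.camera_info(c); K=i["intrinsics"]
    v,u=np.mgrid[0:480,0:640]
    P=np.stack([(u-K[0,2])/K[0,0]*d,-(v-K[1,2])/K[1,1]*d,-d],-1)
    W=P@i["rotation"].T+i["eye"]; W[d==0]=np.nan
    return p,d,W
def rect(pts):
    r=cv2.minAreaRect((pts[:,:2]*1000).astype(np.float32)); return r,cv2.boxPoints(r)
def st(tag=""):
    s=env.sense(); print(tag,round(s["t"],2),np.round(s["ee_pos"],4),"F",np.round(s["wrist_force"],2)); return s
E
python3 - <<'E'
from h import *
for c in ["top","scene"]:
    p,d,W=cloud(c)
    z=W[...,2]
    m=(abs(z-.08)<.008)&(W[...,0]>.4)&(W[...,0]<.75)&(W[...,1]>-.2)&(W[...,1]<.25)
    m=cv2.morphologyEx(m.astype(np.uint8),cv2.MORPH_OPEN,np.ones((5,5)))>0
    print(c,"slab",rect(W[m]),np.median(z[m]))
    roi=(W[...,0]>.5)&(W[...,0]<.66)&(W[...,1]>-.33)&(W[...,1]<-.15)&(z<.04)
    print("bench z",np.nanmedian(z[(W[...,0]>.5)&(W[...,0]<.6)&(W[...,1]>-.4)&(W[...,1]<-.33)]))
    m=roi&(z>.0025) 
    m=cv2.morphologyEx(m.astype(np.uint8),cv2.MORPH_OPEN,np.ones((3,3)))>0
    print("wedge depth",rect(W[m]),m.sum())
    hsv=cv2.cvtColor(p,cv2.COLOR_RGB2HSV)
    ii=np.argwhere(roi); a=ii.min(0)-3;b=ii.max(0)+3
    cv2.imwrite(f"pics/crop_{c}.png",cv2.resize(p[a[0]:b[0],a[1]:b[1],::-1],None,fx=6,fy=6,interpolation=cv2.INTER_NEAREST)[:600,:800]); print(a,b)
E
```

```text
top slab (((592.2526245117188, 51.422950744628906), (221.85922241210938, 300.76171875), 10.045069694519043), array([[ 456.7936 ,  180.14995],
       [ 509.25333, -116.00136],
       [ 727.7117 ,  -77.30405],
       [ 675.25195,  218.84726]], dtype=float32)) 0.07992827226396182
bench z 0.0003235262916587711
wedge depth (((572.661376953125, -236.01988220214844), (48.68132781982422, 124.02153778076172), 12.221321105957031), array([[ 535.74536, -180.5671 ],
       [ 561.99927, -301.77795],
       [ 609.5774 , -291.47266],
       [ 583.3235 , -170.26181]], dtype=float32)) 843
[184 377] [256 460]
scene slab (((595.6911010742188, 52.51012420654297), (224.80274963378906, 302.0267028808594), 10.375571250915527), array([[ 457.93024 ,  180.8107  ],
       [ 512.32513 , -116.277374],
       [ 733.45197 ,  -75.79045 ],
       [ 679.05707 ,  221.29762 ]], dtype=float32)) 0.07869121950848301
bench z -0.001319916813130373
wedge depth (((576.720458984375, -242.557861328125), (50.6034049987793, 122.06401062011719), 10.550159454345703), array([[ 540.67175, -187.19025],
       [ 563.02124, -307.19077],
       [ 612.76917, -297.92548],
       [ 590.4197 , -177.92496]], dtype=float32)) 557
[190 191] [263 282]
```

```bash
cat >> h.py <<'E'
yaw=np.radians(10.1); C=np.array([.594,.052])
SX=np.array([np.cos(yaw),np.sin(yaw),0]); SY=np.array([-np.sin(yaw),np.cos(yaw),0])
def S(x,y,z): return np.array([C[0],C[1],z])+SX*x+SY*y-0
ydn=np.array([0,0,-1.])
def Rpush(p):
    p=np.asarray(p,float);p=p/np.linalg.norm(p); return np.stack([p,ydn,np.cross(p,ydn)],1)
RA=Rpush(SY); RB=Rpush(-SY)
E
python3 - <<'E'
from h import *
effector.grasp(squeeze=10)
ct=S(-.085,-.125,.08); print(ct)
for n,R in (("A",RA),("B",RB)):
    for q in (ct+[0,0,.05],S(-.075,-.36,.05)): print(n,solver.inverse_kinematics(q,R))
st()
E
```

```text
[ 0.53223807 -0.08596907  0.08      ]
A [ 0.12853034  0.39105116 -0.03732654  1.94557984  0.01972843  0.80530436
 -2.8849657 ]
A [ 0.29424712  0.68212129  0.21359725  1.6844178  -0.18828055  0.7951902
 -2.37163976]
B [ 0.58380335  0.47307975 -0.60870816  1.91585665  0.35111883  0.85943879
 -0.02996935]
B [ 0.70303114  0.71642362 -0.36823565  1.65300815  0.32511243  0.83317239
  0.37322303]
 2.44 [ 0.1932 -0.6206  0.2146] F [0.07 0.13 0.07]
```

```bash
python3 - <<'E'
from h import *
ct=S(-.085,-.125,.08)
env.reach(ct+[0,0,.04],RB); st("above")
env.movel(ct+[0,0,.006],rate=.1); env.pause(.2)
s=st("hover"); f0=s["wrist_force"][2]
z=.085
while z>.067:
    env.movel(np.r_[ct[:2],z],rate=.02)
    s=env.sense(); f=s["wrist_force"][2]-f0
    print(round(s["t"],2),round(z,4),round(s["ee_pos"][2],4),round(f,2))
    if f>12: break
    if s["ee_pos"][2]<.0735 and f>2.5: break
    z-=.0015
env.pause(.4); st("hold")
p,d=viewer.read_camera("top"); cv2.imwrite("pics/press1.png",p[100:300,180:480,::-1])
E
```

```text
above 4.72 [ 0.5323 -0.0875  0.12  ] F [-0.06  1.08 -0.13]
hover 5.42 [ 0.5327 -0.086   0.0866] F [-0.    0.3  -0.45]
5.67 0.085 0.0851 0.2
5.92 0.0835 0.0834 0.6
6.17 0.082 0.0819 0.23
6.42 0.0805 0.0804 0.41
6.67 0.079 0.079 1.5
6.92 0.0775 0.0775 2.91
7.17 0.076 0.076 3.16
7.42 0.0745 0.0745 3.61
7.67 0.073 0.073 2.4
7.92 0.0715 0.0716 4.55
hold 8.32 [ 0.5321 -0.086   0.0715] F [-1.71 -0.41  5.14]
```

View pics/press1.png

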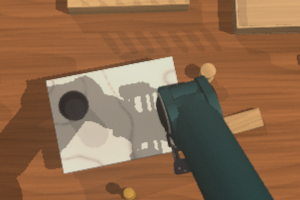

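```bash
python3 - <<'E'
from h import *
ct=S(-.085,-.125,.08)
env.movel(ct+[0,0,.005],rate=.03); st("up")
env.movel(ct+[0,0,.03],rate=.12)
a=np.radians(11.2); w=np.array([-np.sin(a),np.cos(a),0]); R=Rpush(-w)
W0=np.array([.573,-.234,0]); start=W0-w*(.060+.010+.016)
env.reach(np.r_[start[:2],.07],R)
T,=[env.sense()]
i=viewer.camera_info("wrist"); Tm=i["T_tool_cam"]
env.movel(np.r_[start[:2],.006],rate=.1); env.pause(.15)
st("down")
for c in("top","scene"):
    p,d=viewer.read_camera(c); cv2.imwrite(f"pics/pre_{c}.png",cv2.resize(p[130:330,(300 if c=="top" else 130):(500 if c=="top" else 330),::-1],None,fx=3,fy=3))
    for n in ["wedge_tip","wedge_tail","corner_top"]:
        print(c,n,[(np.round(r["at"],3).tolist(),round(r["score"],2)) for r in tip_of(c,n)[:1]])
st()
E
```

```text
up 8.97 [ 0.5322 -0.0861  0.085 ] F [0.05 0.34 0.04]
down 11.22 [ 0.5903 -0.3187  0.0068] F [ 0.55  0.06 -0.62]
top wedge_tip [([0.565, -0.17, 0.002], 0.94)]
top wedge_tail [([0.585, -0.297, 0.014], 0.66)]
top corner_top [([0.53, -0.088, 0.082], 0.93)]
scene wedge_tip [([0.559, -0.169, -0.001], 0.91)]
scene wedge_tail [([0.589, -0.29, 0.013], 0.84)]
scene corner_top [([0.537, -0.088, 0.081], 0.72)]
 11.62 [ 0.5897 -0.3184  0.0061] F [-0.01  0.46 -0.25]
```

View pics/pre_top.png

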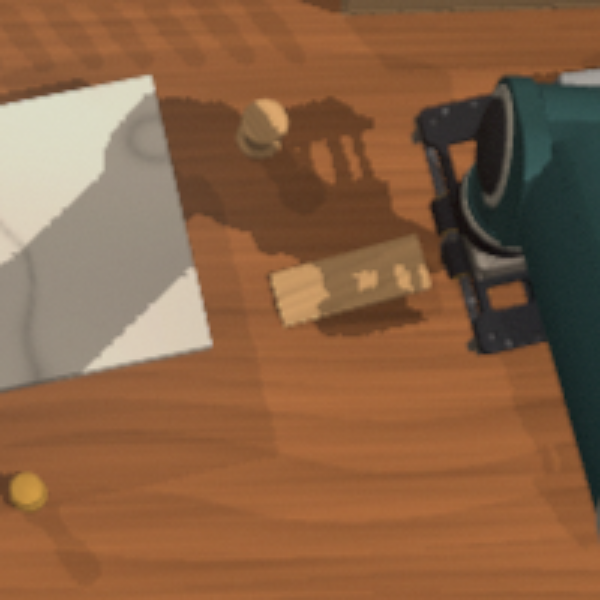

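View pics/pre_scene.png

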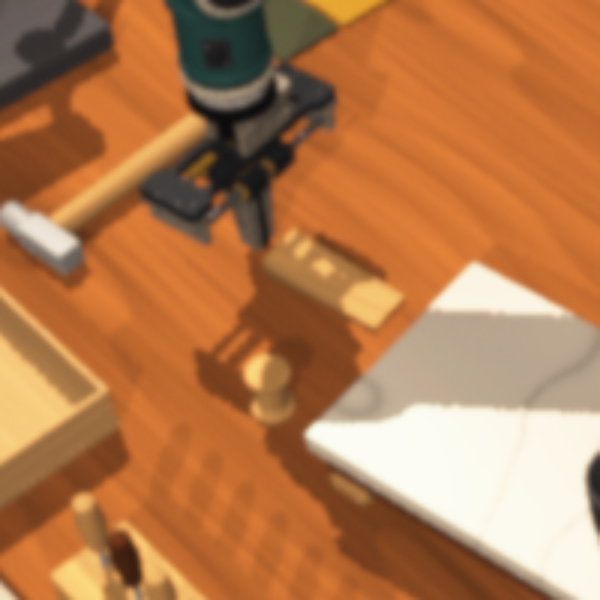

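```bash
python3 - <<'E'
from h import *
a=np.radians(11.2); w=np.array([-np.sin(a),np.cos(a),0])
s=env.sense(); p0=s["ee_pos"].copy(); p0[2]=.006; 
for k in range(1,6):
    e=p0+w*.014*k
    if k>1: e=e-SX*.002*(k-1)
    env.movel(e,rate=.06); s=st(str(k)); print(" along",round(float((s["wrist_force"])@w),2))
for c in("top","scene"):
    p,d=viewer.read_camera(c); cv2.imwrite(f"pics/mid_{c}.png",cv2.resize(p[130:330,(300 if c=="top" else 130):(500 if c=="top" else 330),::-1],None,fx=3,fy=3))
    for n in ["wedge_tip","wedge_tail","corner_top"]:
        for r in tip_of(c,n)[:1]:
            q=np.array(r["at"]); dd=q-S(0,0,0); print(c,n,np.round(q,3),round(r["score"],2),"stand",round(float(dd@SX),4),round(float(dd@SY),4))
st()
E
```

```text
1 12.01 [ 0.5871 -0.3038  0.0061] F [ 0.81 -0.3   0.43]
 along -0.46
2 12.39 [ 0.5822 -0.2907  0.0061] F [-0.46 -0.6   0.07]
 along -0.5
3 12.78 [ 0.5776 -0.2772  0.0061] F [ 0.81 -0.2   0.26]
 along -0.35
4 13.16 [ 0.5729 -0.2638  0.0061] F [-1.    0.21  0.32]
 along 0.4
5 13.54 [ 0.5682 -0.2504  0.0061] F [ 0.33 -0.17 -0.44]
 along -0.23
top wedge_tip [ 0.555 -0.116  0.003] 0.71 stand -0.0682 -0.1583
top wedge_tail [ 0.568 -0.238  0.01 ] 0.73 stand -0.0761 -0.2812
top corner_top [ 0.527 -0.088  0.079] 0.64 stand -0.0908 -0.1257
scene wedge_tip [ 0.557 -0.116  0.002] 0.64 stand -0.0662 -0.1593
scene wedge_tail [ 0.573 -0.239  0.013] 0.69 stand -0.0719 -0.2829
scene corner_top [ 0.533 -0.089  0.082] 0.71 stand -0.0848 -0.128
 13.94 [ 0.5682 -0.2513  0.0059] F [ 0.5  -0.43  0.07]
```

View pics/mid_top.png

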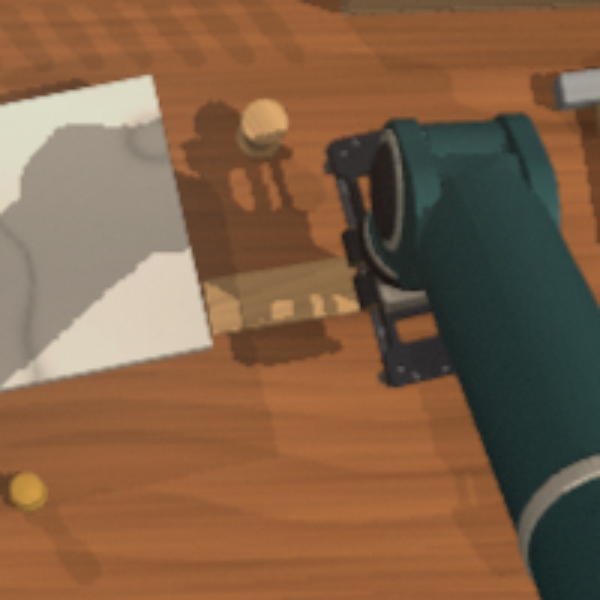

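```bash
cat >> h.py <<'E'
def F(n=5):
    a=[]
    for _ in range(n): env.pause(.03); a.append(env.sense()["wrist_force"])
    return np.mean(a,0)
E
python3 - <<'E'
from h import *
s=env.sense(); p0=s["ee_pos"].copy(); p0[2]=.006
e=p0+SY*.02+SX*.006
env.movel(e,rate=.05); st("a")
for k in range(3):
    e=e+SY*.005+SX*.0007; env.movel(e,rate=.04); f=F(3); print(k,round(float(f@SY),2))
    if f@SY<-4: break
for c in("top","scene"):
    p,d=viewer.read_camera(c); cv2.imwrite(f"pics/mid2_{c}.png",cv2.resize(p[130:330,(300 if c=="top" else 130):(500 if c=="top" else 330),::-1],None,fx=3,fy=3))
    for n in ["wedge_tip","wedge_tail","corner_top"]:
        for r in tip_of(c,n)[:1]:
            q=np.array(r["at"]); dd=q-S(0,0,0); print(c,n,np.round(q,3),round(r["score"],2),"stand",round(float(dd@SX),4),round(float(dd@SY),4))
st()
E
```

```text
a 14.51 [ 0.5707 -0.2301  0.006 ] F [-0.41 -0.4  -0.83]
0 -0.06
1 0.02
2 -0.14
top wedge_tip [ 0.552 -0.082 -0.   ] 0.86 stand -0.0653 -0.124
top wedge_tail [ 0.569 -0.202  0.014] 0.7 stand -0.0689 -0.2462
top corner_top [ 0.525 -0.09   0.082] 0.6 stand -0.0929 -0.1279
scene wedge_tail [ 0.573 -0.202  0.015] 0.67 stand -0.0649 -0.246
scene corner_top [ 0.536 -0.085  0.08 ] 0.74 stand -0.0814 -0.1251
 16.03 [ 0.5701 -0.2155  0.006 ] F [-0.13 -0.26 -0.25]
```

View pics/mid2_top.png

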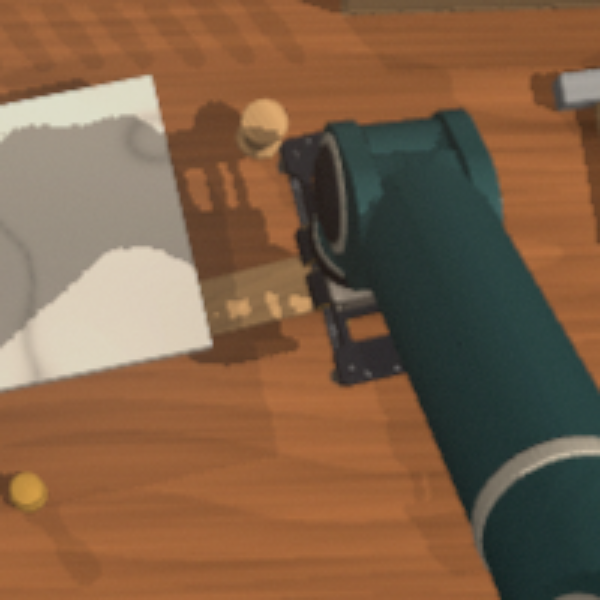

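```bash
python3 - <<'E'
from h import *
s=env.sense(); e=s["ee_pos"].copy(); e[2]=.006
for k in range(30):
    e=e+SY*.002; env.movel(e,rate=.03); f=F(3); s=env.sense()
    print(k,round(s["t"],2),"tipY~",round(float((s["ee_pos"]-S(0,0,0))@SY)+.1305,4),"push",round(float(-f@SY),2),"fz",round(f[2],2),"fx",round(float(f@SX),2), "lag",round(float((e-s["ee_pos"])@SY),4))
    if -f@SY>5: break
    if (e-S(0,0,0))@SY+.1305>-.075: break
E
```

```text
0 16.38 tipY~ -0.1266 push 0.23 fz 0.09 fx 0.05 lag -0.0001
1 16.73 tipY~ -0.1245 push 0.46 fz -0.25 fx -0.42 lag -0.0001
2 17.08 tipY~ -0.1225 push -0.45 fz -0.46 fx -0.04 lag -0.0002
3 17.43 tipY~ -0.1205 push -0.3 fz 0.28 fx 0.03 lag -0.0001
4 17.78 tipY~ -0.1185 push -0.01 fz 0.15 fx 0.41 lag -0.0002
5 18.13 tipY~ -0.1165 push -0.42 fz -0.19 fx 0.31 lag -0.0001
6 18.48 tipY~ -0.1145 push -0.12 fz -0.05 fx 0.27 lag -0.0001
7 18.83 tipY~ -0.1125 push -0.02 fz 0.47 fx 0.47 lag -0.0002
8 19.18 tipY~ -0.1105 push -0.07 fz 0.12 fx 0.17 lag -0.0001
9 19.53 tipY~ -0.1085 push 0.19 fz -0.53 fx -0.16 lag -0.0001
10 19.88 tipY~ -0.1065 push 0.66 fz 0.11 fx 0.39 lag -0.0001
11 20.23 tipY~ -0.1045 push -0.75 fz -0.13 fx 0.22 lag -0.0001
12 20.58 tipY~ -0.1025 push -0.2 fz -0.11 fx -0.3 lag -0.0002
13 20.93 tipY~ -0.1005 push 0.13 fz -0.1 fx -0.41 lag -0.0001
14 21.28 tipY~ -0.0985 push -0.48 fz -0.0 fx -0.56 lag -0.0001
15 21.63 tipY~ -0.0965 push 0.27 fz -0.09 fx 0.35 lag -0.0001
16 21.98 tipY~ -0.0945 push -0.3 fz -0.39 fx 0.06 lag -0.0001
17 22.33 tipY~ -0.0925 push -0.08 fz -0.44 fx 0.4 lag -0.0001
18 22.68 tipY~ -0.0906 push -0.22 fz 0.51 fx 0.34 lag -0.0001
19 23.03 tipY~ -0.0892 push 3.24 fz -0.85 fx 0.18 lag 0.0006
20 23.38 tipY~ -0.088 push 4.95 fz -1.06 fx 0.41 lag 0.0014
21 23.73 tipY~ -0.0872 push 7.33 fz -1.78 fx 0.7 lag 0.0026
```

```bash
python3 - <<'E'
from h import *
s=env.sense(); e=s["ee_pos"].copy()
env.movel(e-SY*.03,rate=.1); st("back")
e2=e-SY*.05; env.movel(np.r_[e2[:2],.15],rate=.2)
env.movel(S(-.05,-.40,.2),rate=.25)
for c in("top","scene"):
    p,d,W=cloud(c); z=W[...,2]
    m=(abs(z-.08)<.008)&(W[...,0]>.4)&(W[...,0]<.75)&(W[...,1]>-.15)&(W[...,1]<.25)
    m=cv2.morphologyEx(m.astype(np.uint8),cv2.MORPH_OPEN,np.ones((5,5)))>0
    r,b=rect(W[m]); A=np.c_[W[m][:,:2],np.ones(m.sum())]; pl=np.linalg.lstsq(A,W[m][:,2],rcond=None)[0]
    print(c,"slab",r,"plane slopes",pl[:2])
    cv2.imwrite(f"pics/snug_{c}.png",cv2.resize(p[130:330,(300 if c=="top" else 180):(500 if c=="top" else 380),::-1],None,fx=3,fy=3))
    for n in ["wedge_tip","wedge_tail","wedge","corner_top"]:
        for r in tip_of(c,n)[:1]:
            q=np.array(r["at"]); dd=q-S(0,0,0); print(c,n,np.round(q,3),round(r["score"],2),"stand",round(float(dd@SX),4),round(float(dd@SY),4))
st()
E
```

```text
back 24.21 [ 0.5678 -0.2038  0.006 ] F [-0.37  0.22 -0.06]
top slab ((592.15869140625, 51.30030059814453), (221.9201202392578, 300.6601867675781), 10.227380752563477) plane slopes [-7.51907959e-04  2.04080483e-05]
top wedge_tail [ 0.564 -0.165  0.012] 0.75 stand -0.0674 -0.2087
top wedge [ 0.555 -0.104 -0.005] 0.96 stand -0.0656 -0.1472
top corner_top [ 0.53  -0.088  0.082] 0.97 stand -0.0871 -0.1268
scene slab ((595.3787231445312, 52.643333435058594), (224.31724548339844, 302.0848693847656), 10.022733688354492) plane slopes [-0.00044631  0.00066071]
scene wedge_tail [0.492 0.454 0.002] 0.63 stand -0.0302 0.4132
scene wedge [ 0.552 -0.103  0.002] 0.72 stand -0.0685 -0.1448
scene corner_top [ 0.531 -0.087  0.079] 0.56 stand -0.0862 -0.1262
 26.31 [ 0.6149 -0.3504  0.2001] F [0.3  0.12 0.33]
```

View pics/snug_top.png

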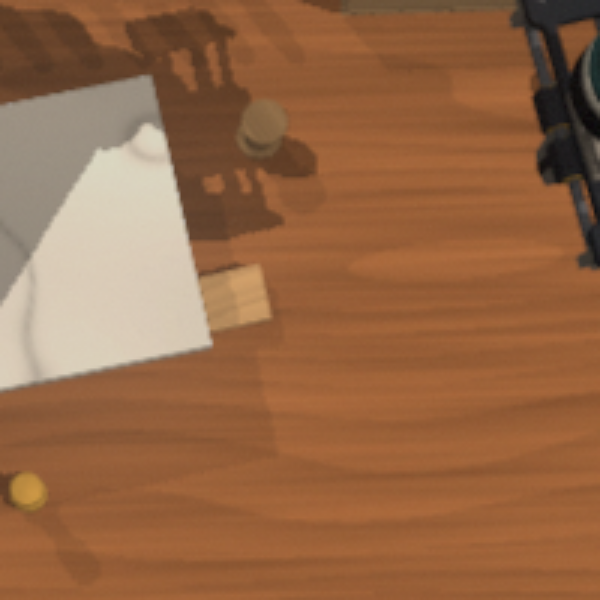

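View pics/snug_scene.png

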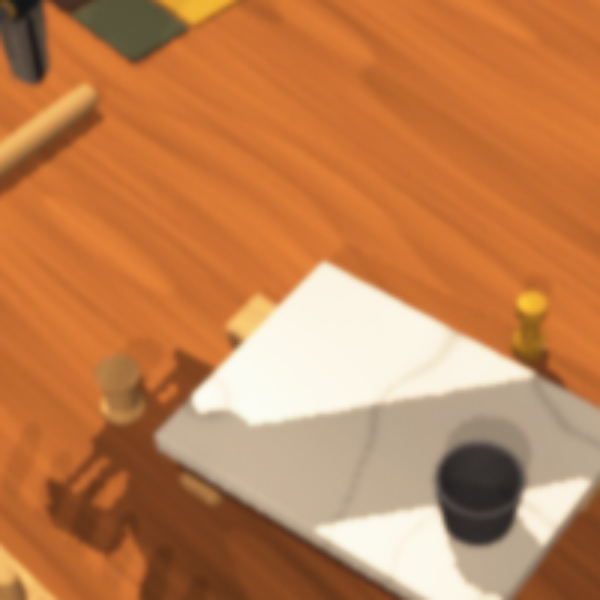

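Wedge is under the foot, the stand is level and has not moved. Now the proof press.

```bash
python3 - <<'E'
from h import *
ct=S(-.085,-.125,.08)
env.movel(S(-.085,-.25,.16),rate=.2)
env.reach(ct+[0,0,.03],RB); env.movel(ct+[0,0,.006],rate=.1); env.pause(.1)
f0=F(4)[2]; z=.083
while z>.070:
    env.movel(np.r_[ct[:2],z],rate=.02); f=F(3)[2]-f0; s=env.sense()
    print(round(s["t"],2),round(z,4),round(s["ee_pos"][2],4),round(f,2))
    if f>10: break
    z-=.001 if f<4 else .0005
for _ in range(4): env.pause(.2); st("hold")
p,d,W=cloud("top"); 
cv2.imwrite("pics/press2.png",p[100:300,180:480,::-1])
env.movel(np.r_[ct[:2],.09],rate=.03); env.movel(ct+[0,0,.06],rate=.1)
st("up")
E
```

```text
28.88 0.083 0.083 0.04
29.23 0.082 0.082 -0.47
29.57 0.081 0.081 0.7
29.93 0.08 0.0804 5.24
30.27 0.0795 0.0803 10.44
hold 30.48 [ 0.5324 -0.086   0.0803] F [-2.76 -0.66  9.03]
hold 30.68 [ 0.5325 -0.086   0.0804] F [-2.77 -0.1  10.4 ]
hold 30.88 [ 0.5324 -0.086   0.0803] F [-2.84  0.33  9.21]
hold 31.07 [ 0.5324 -0.086   0.0803] F [-2.64 -0.03  9.59]
up 32.27 [ 0.532  -0.0861  0.1398] F [-0.64 -0.96  0.58]
```

```bash
python3 - <<'E'
from h import *
env.movel(S(-.085,-.30,.2),rate=.25); env.pause(.3)
p,d,W=cloud("top"); z=W[...,2]
m=(abs(z-.08)<.008)&(W[...,0]>.4)&(W[...,0]<.75)&(W[...,1]>-.15)&(W[...,1]<.25)
m=cv2.morphologyEx(m.astype(np.uint8),cv2.MORPH_OPEN,np.ones((5,5)))>0
A=np.c_[W[m][:,:2],np.ones(m.sum())]; print(rect(W[m])[0],np.linalg.lstsq(A,W[m][:,2],rcond=None)[0][:2])
for n in ["wedge","wedge_tail","spool","stamp","tin","hammer"]:
    print(n,[np.round(r["at"],3).tolist() for r in tip_of("top",n)[:1]])
cv2.imwrite("pics/end.png",p[:,:,::-1])
workorder.finish_job(); st()
E
```

```text
((592.16259765625, 51.175559997558594), (221.9381561279297, 300.5921325683594), 10.075088500976562) [-0.00084779  0.0008672 ]
wedge [[0.553, -0.104, -0.002]]
wedge_tail [[0.566, -0.164, 0.009]]
spool []
stamp [[0.407, 0.032, 0.001]]
tin [[0.61, 0.152, 0.079]]
hammer []
the job is handed in; nothing more can be done
the job is handed in; nothing more can be done
```

View pics/end.png

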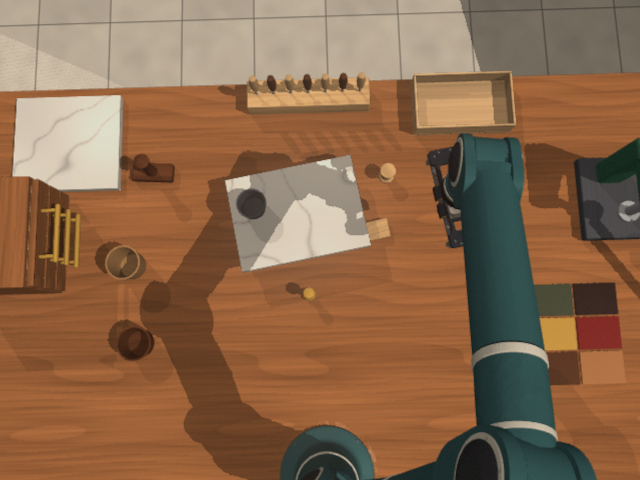

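The stand no longer rocks: I wedged the short foot, proved it with a firm press, and handed the job in. The interface reports no verdict.

- **First press:** the near right corner sank about 8 mm under about 5 N. I let it up and it went back level.
- **Wedge:** I pushed it thin end first with closed fingertips until the push force rose to 7.3 N. By my measurements its thin end is about 50 mm in past the foot's outer edge, roughly 35 mm from the foot's centre. It sits about 15 mm off-centre across the foot; part of that came from my own sideways drift, which turned it slightly and which I then straightened.
- **Proof press:** I held about 9–10 N on the corner for about 0.8 s and the fingertip did not sink. Then I let go and moved the arm clear.
- **Last checks:** the slab slopes were under 0.001 rad and the stand had moved less than 1 mm. In the final picture (`pics/end.png`) the tin (250,204), spool (387,172) and stamp (309,293) look unmoved.
- **Not confirmed:** the detector did not report the spool or the hammer in that last picture. The spool I judged by eye. The arm hid the hammer, though it never came near it.

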